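# Put the swapped milking-cup parts back in their bays

## Task

The three cup parts are standing in one another's bays on the slotted steel stand: move them so that the steel shell ends in the bay with one slot, the rubber liner in the bay with two slots and the pulsator cap in the bay with three slots, each upright in the middle of its bay. Only one part fits a bay, so let any one of them stand in the plain bay (no slots) meanwhile and leave that bay empty at the end; keep the parts upright all the time and never set one down on the bench itself. Leave the clear bowl and the brush where they are.

Things in the scene. Friction and masses are not known exactly. Their poses are not given: they have to be found in the camera images.
- shell: stainless teat cup shell, an upright tube (closed solid, dark mouth on top) 46 mm in diameter, 135 mm tall, the top 7 mm flared to 49 mm, about 0.3 kg. A nipple 10 mm thick sticks out 16 mm from its side at +x, 45 mm up. Origin: centre of its underside; z up its axis
- liner: grey firm rubber teat cup liner standing on its head: a round head 58 mm in diameter and 20 mm high below, narrowing to a bare barrel from 34 mm up, 30 mm in diameter there and 26 mm at the top, 125 mm tall in all, about 0.14 kg. Origin: centre of its underside; z up its axis
- pulsator_cap: black plastic pulsator cap: a round ribbed skirt 64 mm in diameter up to 22 mm high, and on it a round boss 34 mm in diameter that reaches 60 mm above the underside, about 0.11 kg. Origin: centre of its underside; z up its axis
- bay_one: fixed steel bay with ONE slot. Origin: seat centre at bench level, z up, +x to the lip. Seat floor 8 mm up, 86 mm square, in a kerb 4 mm thick, 6 mm over the floor. Back plate at x -58.5 mm, 94 mm wide, 3 thick, top 55 mm over the bench. Flat lip x 47 to 92 mm. Slots: dark, 11 mm wide, 30 long, side by side in the lip, again as upright slots in the back plate
- bay_two: fixed steel bay with TWO slots. Origin: seat centre at bench level, z up, +x to the lip. Seat floor 8 mm up, 86 mm square, in a kerb 4 mm thick, 6 mm over the floor. Back plate at x -58.5 mm, 94 mm wide, 3 thick, top 55 mm over the bench. Flat lip x 47 to 92 mm. Slots: dark, 11 mm wide, 30 long, side by side in the lip, again as upright slots in the back plate
- bay_three: fixed steel bay with THREE slots. Origin: seat centre at bench level, z up, +x to the lip. Seat floor 8 mm up, 86 mm square, in a kerb 4 mm thick, 6 mm over the floor. Back plate at x -58.5 mm, 94 mm wide, 3 thick, top 55 mm over the bench. Flat lip x 47 to 92 mm. Slots: dark, 11 mm wide, 30 long, side by side in the lip, again as upright slots in the back plate
- bay_plain: fixed steel bay without slots (plain lip and back plate), empty at the start. Origin: seat centre at bench level, z up, +x to the lip. Seat floor 8 mm up, 86 mm square, in a kerb 4 mm thick, 6 mm over the floor. Back plate at x -58.5 mm, 94 mm wide, 3 thick, top 55 mm over the bench. Flat lip x 47 to 92 mm.
- claw_bowl: clear plastic claw bowl, open at the top, 96 mm in diameter, 70 mm high, with a short spout at +x, standing loose on the bench; not to be disturbed. Origin: centre of its underside
- brush: cleaning brush 160 mm long lying loose along its x axis on the bench between the bays, under 40 mm high; not to be disturbed. Origin: on the bench under the tool
Not all that is in view belongs to the job. Leave any blue look-alike of the shell alone.

How it is judged (in metres and radians):
On the way:
1. one of the three parts stands upright and let go in the plain bay (((horizontal distance between shell and bay_plain below 0.015 m and z of shell in the frame of bay_plain below 0.013 m and angle between shell's own z axis and vertical below 0.1 rad and linear speed of shell below 0.03 m/s and contact force between the fingers and shell below 0.2 N) or (horizontal distance between liner and bay_plain below 0.015 m and z of liner in the frame of bay_plain below 0.013 m and angle between liner's own z axis and vertical below 0.1 rad and linear speed of liner below 0.03 m/s and contact force between the fingers and liner below 0.2 N) or (horizontal distance between pulsator_cap and bay_plain below 0.015 m and z of pulsator_cap in the frame of bay_plain below 0.013 m and angle between pulsator_cap's own z axis and vertical below 0.1 rad and linear speed of pulsator_cap below 0.03 m/s and contact force between the fingers and pulsator_cap below 0.2 N))), for 0.2 s.
At the end, for the whole second after the job is handed in: The shell stands in the one-slot bay, the liner in the two-slot bay and the pulsator cap in the three-slot bay, each within 15 mm of the middle of the seat, down on its floor (within 5 mm), within 0.1 rad of upright, at rest and let go; so the plain bay is empty (horizontal distance between shell and bay_one below 0.015 m and z of shell in the frame of bay_one below 0.013 m and angle between each of shell, liner, pulsator_cap's own z axis and vertical below 0.1 rad and linear speed of each of shell, liner, pulsator_cap below 0.03 m/s and contact force between the fingers and shell below 0.2 N and horizontal distance between liner and bay_two below 0.015 m and z of liner in the frame of bay_two below 0.013 m and contact force between the fingers and liner below 0.2 N and horizontal distance between pulsator_cap and bay_three below 0.015 m and z of pulsator_cap in the frame of bay_three below 0.013 m and contact force between the fingers and pulsator_cap below 0.2 N); the robot touches nothing.
It fails at once if a part is tipped over (more than 0.6 rad) (angle between any of shell, liner, pulsator_cap's own z axis and vertical above 0.6 rad).
It fails at once if a part is set down on the bench (height (world z) of any of shell, liner, pulsator_cap below 0.004 m).
It fails at once if the claw bowl is disturbed (moved more than 30 mm) (distance of claw_bowl from where it was at the start of the episode above 0.03 m).
It fails at once if the brush is disturbed (moved more than 30 mm) (distance of brush from where it was at the start of the episode above 0.03 m).
It also fails if it takes over 120 s, if anything falls off the work surface, if the arm or the gripper's body presses on something with over 40 N, if the wrist force passes 120 N, or if a joint passes its speed limit or range.

## Robot

A 6-joint arm with a two-finger parallel gripper is mounted at the origin on the work surface. World frame = base frame: x ahead of the robot, y to its left, z up, the work surface at z = 0. Lengths are in m, angles in degrees, forces in N, time in s.
With the tool pointing down it reaches from about 0.375 to 0.9 m from the base axis. Payload 3.1 kg.
Tool frame: the origin (TCP) lies at the very end of the fingers, on their centre line; the grasp point (between the pads) lies 19 mm behind it (grasp_offset is the distance from the TCP to the grasp point, in m); z points along the fingers, y is the direction in which the jaws open and shut (so a half turn about z gives the same grasp; the last joint's range is limited). The gripper opens to 87 mm and grips with 3 to 60 N. Pads are 19 mm wide; open, the fingers measure 117 mm over their backs; the gripper's body (75 mm by 190 mm) begins 51 mm behind the grasp point.
Start: joints at [-83.394, 30.224, 82.088, -0, 67.689, -10.227], TCP at [0.181, -0.598, 0.223] pointing down, gripper open.
Joint ranges: [-176.69, 176.69], [-43.24, 126.21], [12.49, 139.97], [-82, 262], [0, 151.66], [-163.58, 163.58]. Speed limits (degrees/s): [159.86, 159.86, 180, 180, 180, 180].

## Interface

Orientations are given as a 3x3 rotation matrix whose columns are the frame's x, y, z axes.
In Python, from rig import * gives the robot as it stands. The module is installed in compiled form; this text tells all that it offers.
- The arm moves only by the tool play_rows, never from a script. Its argument "plan" is a list that holds one entry, the list of rows, each a list of 7 numbers: the shift along the world's x, y, z each as a share of 5 cm, from -1 to 1, then the turn, a rotation vector about the world's x, y, z each as a share of pi rad, from -1 to 1, then the gripper's target within -1 to 1 (fully open at 1, half-way at 0, shut at -1). A call has 1 to 12 rows; each row shifts and turns the commanded pose from where the row before left it; what a row does not reach is not made up. A row lasts 1/10 s, in which the tool goes at most 50 mm and 8.59 degrees, less where a joint would pass 70% of its speed; a pose out of reach is approached as far as the arm can. A call with a number of a shift or a turn outside -1 to 1 is refused whole. A call with a gripper value outside its range is refused whole. The fingers move at their own pace and stop on an object; the grip force is fixed at half the most. Time passes only in rows, so rows that do not move let the fingers close. It gives the time, the measured TCP pose, the force and the opening at its end, in the units of the state.
- read_state(): the state, without advancing time (a new reading comes with each control period).
- capture(name): name is "side" or "top" or "wrist"; returns the picture (384x512x3 uint8, red, green, blue); there is no depth.
- camera_params(name): a dict with "intrinsics" (3x3 intrinsics, pixels), "R" (3x3) and "t" (3): a world point X has camera coordinates R X + t; the wrist camera has in their place "mount" (4x4, takes a point from camera to tool coordinates, whose origin is the TCP and whose axes are the flange's). Camera axes: x right, y down, z forward; pixel columns grow to the right and rows downward; lengths in m; the calibration is good to about 2 mm. A picture is of the moment at which its call begins: read the wrist's pose just before it. camera_params takes no time and is no camera call.
- hand_in(): hands the job in, once; it reports no verdict.
The state is a dict: "time_s": time; "joint_positions": joint angles; "qvel": joint speeds; "tau": joint torques, N m; "position": TCP position; "tcp_rot": TCP orientation; "force": force on the tool from outside, world axes, zero at the start; "moment": the same for the moment, N m; "opening": opening from 0.0 (shut) to 1.0 (fully open).
Only numpy, scipy, OpenCV 4.12 (cv2) and the standard library are available. Lean on these libraries where they do the work, as an engineer would, in place of code of your own. Each camera call takes 0.05 s, during which the arm holds its last target. There are 200 camera calls.

## Working session

There is one attempt and no reset: what is moved stays moved. The work goes in short steps, Python scripts to look and compute and a tool call to move; the robot and the scene stay as the last step left them, time stands still between calls to the robot, and variables do not carry over. Pictures are saved under pics/ and viewed, about 12 in all and at most 16, crops included, and the job is handed in when it is done.

Besides the shell and the picture viewer there is one more tool, called after "Emit:" as name(argument=value, ...) on one line, values as JSON. play_rows: Moves the arm, as the interface text tells. Its arguments: {"type":"object","properties":{"plan":{"type":"array"}},"required":["plan"]}

```bash
mkdir -p pics
python3 - <<'E'
from rig import *
import cv2
s=read_state();print(s['time_s'],s['position'],s['tcp_rot'],s['opening'])
for n in('side','top'):
    cv2.imwrite(f'pics/{n}0.png',cv2.resize(capture(n)[:,:,::-1],(800,600)))
    print(n,camera_params(n))
print(camera_params('wrist'))
E
```

```text
0.0 [ 0.18092462 -0.59747718  0.22156279] [[ 9.57150869e-01  2.89589620e-01 -2.55193285e-04]
 [ 2.89589492e-01 -9.57148566e-01  2.13264956e-03]
 [ 3.73335289e-04 -2.11516868e-03 -9.99997693e-01]] 0.996547233048278
side {'intrinsics': array([[374.746595  ,   0.        , 261.96072776],
       [  0.        , 374.746595  , 190.4072849 ],
       [  0.        ,   0.        ,   1.        ]]), 'R': array([[-0.96622872, -0.2569461 ,  0.01951337],
       [-0.19362351,  0.67396539, -0.712938  ],
       [ 0.1700353 , -0.69263942, -0.70095552]]), 't': array([0.5762611 , 0.1489718 , 0.76160013])}
top {'intrinsics': array([[451.50393985,   0.        , 257.47796771],
       [  0.        , 451.50393985, 184.32691794],
       [  0.        ,   0.        ,   1.        ]]), 'R': array([[-0.02783608, -0.9994197 ,  0.01963201],
       [-0.99869915,  0.02696592, -0.04327632],
       [ 0.04272182, -0.02081111, -0.99887023]]), 't': array([0.00522335, 0.56451468, 1.21753855])}
{'intrinsics': array([[264.77829031,   0.        , 253.42381035],
       [  0.        , 264.77829031, 188.90173813],
       [  0.        ,   0.        ,   1.        ]]), 'mount': array([[ 6.07042384e-05, -9.60181659e-01, -2.79376411e-01,
         7.64332954e-02],
       [ 9.99999966e-01, -1.20771592e-05,  2.58792441e-04,
        -8.77436583e-04],
       [-2.51861828e-04, -2.79376417e-01,  9.60181626e-01,
        -1.61974166e-01],
       [ 0.00000000e+00,  0.00000000e+00,  0.00000000e+00,
         1.00000000e+00]])}
```

View pics/top0.png

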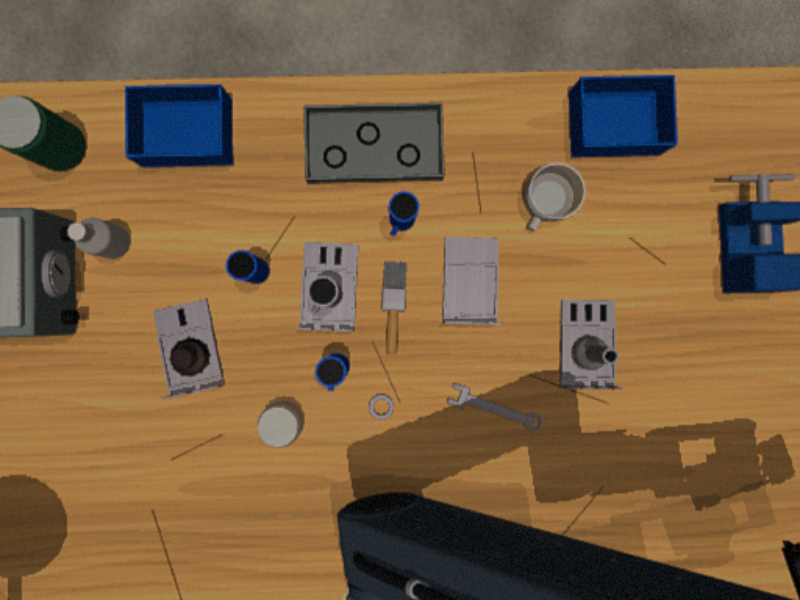

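View pics/side0.png

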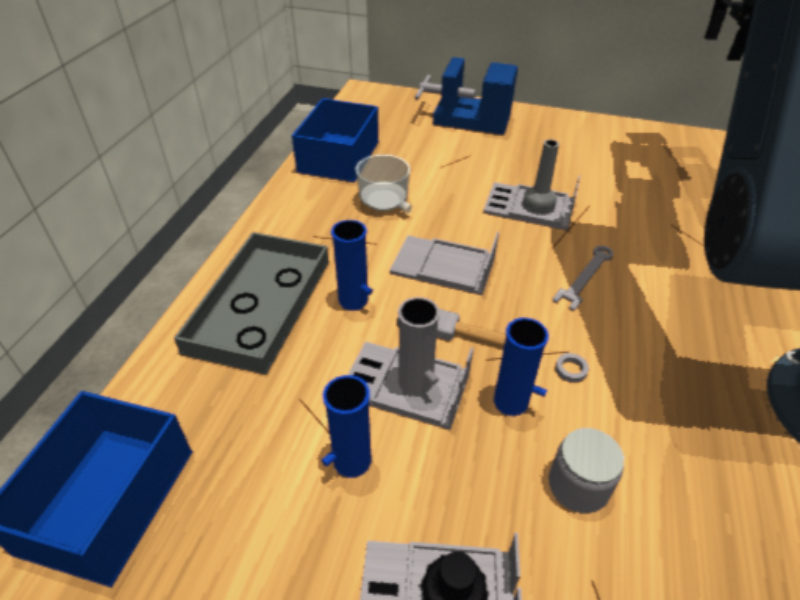

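Top view (800 px scale): the cap stands in the one-slot bay (188,355), the shell in the two-slot bay (323,291) and the liner in the three-slot bay (590,353). The plain bay is at (470,280). Blue decoys stand at (247,266), (403,210) and (332,370); the steel-grey one in the two-slot bay is the shell. The brush is at (394,310) and the bowl at (555,192). Next I'll enlarge the four bays.

```bash
cat > h.py <<'E'
import numpy as np,cv2
from rig import *
def proj(n,X):
    p=camera_params(n);X=np.atleast_2d(X);c=X@np.array(p['R']).T+p['t'];u=c@np.array(p['intrinsics']).T;return u[:,:2]/u[:,2:]
def back(n,u,v,z):
    p=camera_params(n);R=np.array(p['R']);d=R.T@np.linalg.solve(p['intrinsics'],[u,v,1.]);o=-R.T@p['t'];return o+d*(z-o[2])/d[2]
def wpose(s):
    T=np.eye(4);T[:3,:3]=s['tcp_rot'];T[:3,3]=s['position'];return T@np.array(camera_params('wrist')['mount'])
def wback(T,u,v,z):
    d=T[:3,:3]@np.linalg.solve(camera_params('wrist')['intrinsics'],[u,v,1.]);o=T[:3,3];return o+d*(z-o[2])/d[2]
def wproj(T,X):
    c=(np.atleast_2d(X)-T[:3,3])@T[:3,:3];u=c@np.array(camera_params('wrist')['intrinsics']).T;return u[:,:2]/u[:,2:]
E
python3 - <<'E'
from h import *
im=capture('top')[:,:,::-1]
s=512/800;out=[]
for cx,cy in((188,347),(328,287),(470,281),(589,344)):
    x0,y0=int(cx*s)-40,int(cy*s)-30
    c=cv2.resize(im[y0:y0+60,x0:x0+80],(400,300),interpolation=cv2.INTER_CUBIC);out.append(c);print(x0,y0)
cv2.imwrite('pics/bays.png',np.vstack([np.hstack(out[:2]),np.hstack(out[2:])]))
E
```

```text
80 192
169 153
260 149
336 190
```

View pics/bays.png

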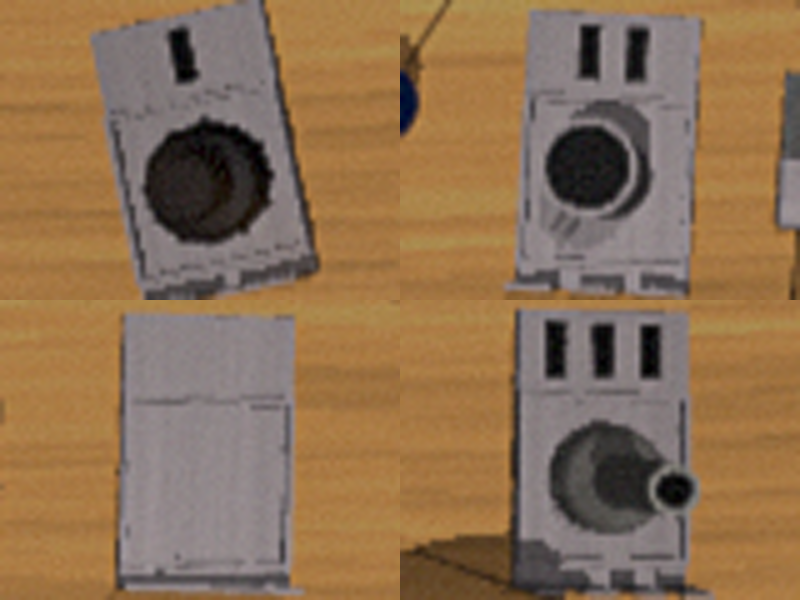

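Run:
```python
from h import *
B={'one':((80,192),(93,35),(262,0),(188,185),.068),'two':((169,153),(130,10),(301,17),(188,166),.143),'plain':((260,149),(123,14),(295,17),None,0),'three':((336,190),(115,10),(290,13),(275,188),.133)}
for k,(o,a,b,p,z) in B.items():
    f=lambda q,z:back('top',o[0]+q[0]/5-.4,o[1]+q[1]/5-.4,z)[:2]
    A,C=f(a,.008),f(b,.008);d=A-C;w=np.hypot(*d);x=np.array([d[1],-d[0]])/w
    m=(A+C)/2-.092*x
    print(k,'w',w.round(4),'yaw',np.degrees(np.arctan2(x[1],x[0])).round(1),'org',m.round(4),'part',None if p is None else f(p,z).round(4))
for n,q,z in(('bowl',(556,190),.07),('blueA',(243,265),.135),('blueB',(403,207),.135),('blueC',(332,370),.135),('brushtip',(395,262),.02),('brushend',(392,352),.02)):
    print(n,back('top',q[0]*.64,q[1]*.64,z)[:2].round(3))
```

```text
one w 0.0929 yaw 10.2 org [0.4553 0.3603] part [0.4578 0.355 ]
two w 0.0935 yaw -3.8 org [0.5556 0.1187] part [0.5586 0.117 ]
plain w 0.0947 yaw -2.5 org [ 0.5591 -0.1295] part None
three w 0.0966 yaw -2.5 org [ 0.4431 -0.3313] part [ 0.4449 -0.3322]
bowl [ 0.72  -0.272]
blueA [0.602 0.24 ]
blueB [ 0.687 -0.012]
blueC [0.434 0.105]
brushtip [0.61  0.001]
brushend [0.454 0.011]
```

Emit:
play_rows(plan=[[[0,0,0.8,0,0,-0.04,1],[0,0,0.8,0,0,0,1],[0.6,0.5,0,0,0,0,1],[0.6,0.5,0,0,0,0,1],[0.6,0.5,0,0,0,0,1],[0.6,0.5,0,0,0,0,1],[0.6,0.5,0,0,0,0,1],[0.6,0.5,0,0,0,0,1],[0.6,0.5,0,0,0,0,1],[0.6,0.5,0,0,0,0,1],[0.6,0.5,0,0,0,0,1],[0,0.9,0,0,0,0,1]]])

```text
time_s: 1.35
position: [0.4544, -0.329, 0.3021]
tcp_rot: [[0.986, 0.168, 0.003], [0.168, -0.986, -0.002], [0.003, 0.003, -1.0]]
force: [-0.2, 0.6, 0.8]
opening: 1.002
```

Emit:
play_rows(plan=[[[0,0.9,0,0,0,0,1],[0,0.9,0,0,0,0,1],[0,0.9,0,0,0,0,1],[0,0.9,0,0,0,0,1],[0,0.9,0,0,0,0,1],[0,0.9,0,0,0,0,1],[0,0.9,0,0,0,0,1],[0,0.9,0,0,0,0,1],[0,0.9,0,0,0,0,1],[0,0.9,0,0,0,0,1],[0,0.9,0,0,0,0,1]]])

```text
time_s: 2.45
position: [0.4505, 0.1686, 0.3025]
tcp_rot: [[0.986, 0.167, -0.0], [0.167, -0.986, -0.0], [-0.0, 0.0, -1.0]]
force: [0.1, 0.2, 0.2]
opening: 0.997
```

Emit:
play_rows(plan=[[[0.02,0.92,0,0,0,0,1],[0.02,0.92,0,0,0,0,1],[0.02,0.92,0,0,0,0,1],[0.02,0.92,0,0,0,0,1],[0,0,-0.8,0,0,0,1],[0,0,-0.8,0,0,0,1],[0,0,0,0,0,0,1]]])

```text
time_s: 3.15
position: [0.4506, 0.3492, 0.2171]
tcp_rot: [[0.986, 0.168, -0.012], [0.168, -0.986, -0.006], [-0.013, 0.004, -1.0]]
force: [-1.2, -0.1, -0.2]
opening: 0.997
```

Run:
```python
from h import *
s=read_state();T=wpose(s);im=capture('wrist')[:,:,::-1].copy()
print(s['position'].round(4));np.save('T1.npy',T)
cv2.imwrite('pics/w1.png',cv2.resize(im,(768,576)))
```

```text
[0.4506 0.3492 0.2171]
```

View pics/w1.png

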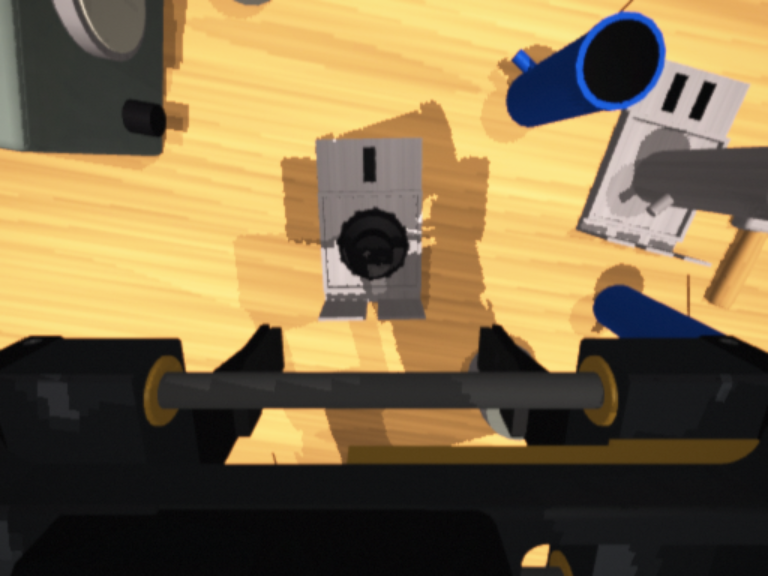

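Run:
```python
from h import *
T=np.load('T1.npy');f=lambda u,v,z:wback(T,u/1.5,v/1.5,z)[:2]
A,C=f(316,138,.008),f(422,139,.008);d=A-C;w=np.hypot(*d);x=np.array([d[1],-d[0]])/w
print('bay',w,np.degrees(np.arctan2(x[1],x[0])),(A+C)/2-.092*x)
print('skirt',f(373,244,.025), 'rad',np.hypot(*(f(339,244,.025)-f(408,244,.025)))/2)
print('boss',f(373,227,.068))
```

```text
bay 0.09289900426298145 9.200732839415055 [0.4550734  0.36051522]
skirt [0.45727376 0.35683098] rad 0.03111982991200834
boss [0.47916374 0.35989606]
```

Emit:
play_rows(plan=[[[0.13,0.16,0,0,0,0,1],[0,0,-0.7,0,0,0,1],[0,0,-0.7,0,0,0,1],[0,0,-0.6,0,0,0,1],[0,0,-0.6,0,0,0,1],[0,0,0,0,0,0,1],[0,0,0,0,0,0,1]]])

```text
time_s: 3.9
position: [0.4636, 0.3597, 0.0943]
tcp_rot: [[0.986, 0.167, 0.003], [0.167, -0.986, 0.002], [0.003, -0.001, -1.0]]
force: [0.1, -1.0, 0.5]
opening: 0.999
```

Emit:
play_rows(plan=[[[-0.08,-0.06,-0.4,0,0,0,1],[0,0,-0.4,0,0,0,1],[0,0,-0.3,0,0,0,1],[0,0,0,0,0,0,1],[0,0,0,0,0,0,1],[0,0,0,0,0,0,1]]])

```text
time_s: 4.5
position: [0.4587, 0.3564, 0.0389]
tcp_rot: [[0.986, 0.167, 0.003], [0.167, -0.986, 0.001], [0.003, -0.001, -1.0]]
force: [-0.8, 0.7, 0.5]
opening: 1.001
```

Emit:
play_rows(plan=[[[0,0,0,0,0,0,-1],[0,0,0,0,0,0,-1],[0,0,0,0,0,0,-1],[0,0,0,0,0,0,-1],[0,0,0,0,0,0,-1],[0,0,0,0,0,0,-1],[0,0,0,0,0,0,-1],[0,0,0,0,0,0,-1],[0,0,0,0,0,0,-1],[0,0,0,0,0,0,-1]]])

```text
time_s: 5.5
position: [0.4575, 0.3558, 0.0375]
tcp_rot: [[0.986, 0.167, -0.0], [0.167, -0.986, 0.0], [-0.0, -0.0, -1.0]]
force: [0.4, -0.7, 0.2]
opening: 0.374
```

Emit:
play_rows(plan=[[[0,0,0.2,0,0,0,-1],[0,0,0.4,0,0,0,-1],[0,0,0.6,0,0,0,-1],[0,0,0.7,0,0,0,-1],[0,0,0.7,0,0,0,-1],[0,0,0.7,0,0,0,-1],[0,0,0.7,0,0,0,-1],[0,0,0.4,0,0,0,-1],[0,0,0,0,0,0,-1],[0,0,0,0,0,0,-1]]])

```text
time_s: 6.5
position: [0.4569, 0.3555, 0.2575]
tcp_rot: [[0.986, 0.167, -0.0], [0.167, -0.986, -0.0], [-0.0, 0.0, -1.0]]
force: [0.1, 0.2, -1.1]
opening: 0.376
```

Emit:
play_rows(plan=[[[0.17,-0.4,0,0,0,-0.0056,-1],[0.17,-0.8,0,0,0,-0.0056,-1],[0.17,-0.85,0,0,0,-0.0056,-1],[0.17,-0.85,0,0,0,-0.0056,-1],[0.17,-0.85,0,0,0,-0.0056,-1],[0.17,-0.85,0,0,0,-0.0056,-1],[0.17,-0.85,0,0,0,-0.0056,-1],[0.17,-0.85,0,0,0,-0.0056,-1],[0.17,-0.85,0,0,0,-0.0056,-1],[0.17,-0.85,0,0,0,-0.0056,-1],[0.17,-0.85,0,0,0,-0.0056,-1],[0.17,-0.6,0,0,0,-0.0056,-1]]])

```text
time_s: 7.7
position: [0.5583, -0.1191, 0.2551]
tcp_rot: [[0.999, -0.046, -0.004], [-0.046, -0.999, 0.001], [-0.004, -0.001, -1.0]]
force: [-0.4, 1.0, -1.5]
opening: 0.374
```

Emit:
play_rows(plan=[[[0,-0.3,0,0,0,0,-1],[0,0,0,0,0,0,-1],[0,0,0,0,0,0,-1],[0,0,0,0,0,0,-1]]])

```text
time_s: 8.1
position: [0.5587, -0.1296, 0.2571]
tcp_rot: [[0.999, -0.041, -0.002], [-0.041, -0.999, 0.001], [-0.002, -0.001, -1.0]]
force: [0.5, 0.5, -1.0]
opening: 0.374
```

Run:
```python
from h import *
s=read_state();T=wpose(s);im=capture('wrist')[:,:,::-1].copy()
print(s['position'].round(4));np.save('T2.npy',T)
cv2.imwrite('pics/w2.png',cv2.resize(im,(768,576)))
```

```text
[ 0.5587 -0.1296  0.2571]
```

View pics/w2.png

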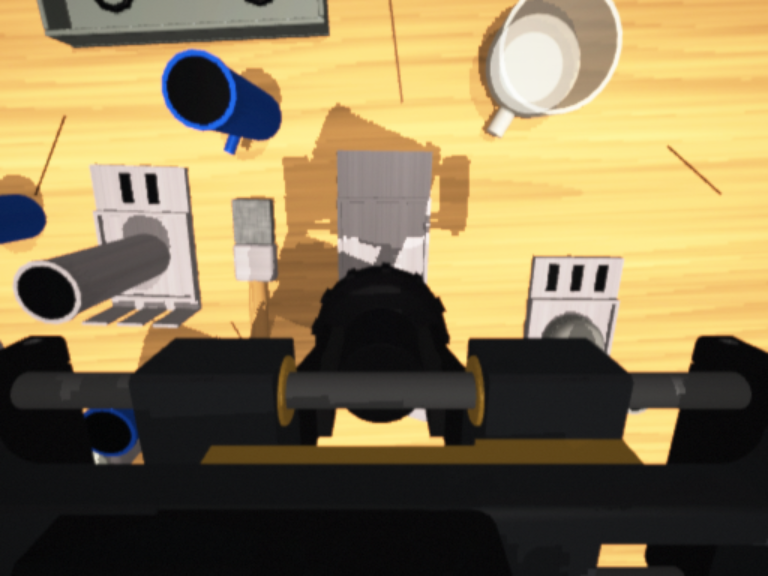

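Run:
```python
from h import *
T=np.load('T2.npy');f=lambda u,v,z:wback(T,u/1.5,v/1.5,z)[:2]
for n,a,b in(('plain',(337,151),(432,152)),('two',(91,165),(187,168)),('three',(532,257),(622,257))):
    A,C=f(*a,.008),f(*b,.008);d=A-C;w=np.hypot(*d);x=np.array([d[1],-d[0]])/w
    print(n,w.round(4),np.degrees(np.arctan2(x[1],x[0])).round(1),((A+C)/2-.092*x).round(4))
for z in(.23,.24,.25):print(z,f(381,265,z),f(313,320,z),f(449,320,z))
```

```text
plain 0.0933 -2.9 [ 0.5577 -0.132 ]
two 0.0949 -4.1 [0.5537 0.1139]
three 0.0951 -2.3 [ 0.4435 -0.3322]
0.23 [ 0.58913664 -0.13052773] [ 0.56176771 -0.09475047] [ 0.55894919 -0.1639692 ]
0.24 [ 0.59156701 -0.13061277] [ 0.56564677 -0.09672926] [ 0.56297744 -0.16228412]
0.25 [ 0.59399739 -0.13069781] [ 0.56952584 -0.09870806] [ 0.5670057  -0.16059903]
```

Emit:
play_rows(plan=[[[0,-0.02,-0.4,0,0,0,-1],[0,0,-0.8,0,0,0,-1],[0,0,-0.8,0,0,0,-1],[0,0,-0.8,0,0,0,-1],[0,0,-0.6,0,0,0,-1],[0,0,-0.4,0,0,0,-1],[0,0,-0.3,0,0,0,-1],[0,0,-0.1,0,0,0,-1],[0,0,0,0,0,0,-1],[0,0,0,0,0,0,-1],[0,0,0,0,0,0,-1]]])

```text
time_s: 9.25
position: [0.5604, -0.1327, 0.0487]
tcp_rot: [[0.999, -0.043, 0.002], [-0.043, -0.999, -0.001], [0.002, 0.001, -1.0]]
force: [-0.2, 0.0, -1.0]
opening: 0.379
```

Emit:
play_rows(plan=[[[-0.03,0.03,-0.08,0,0,0,-1],[0,0,-0.06,0,0,0,-1],[0,0,-0.06,0,0,0,-1],[0,0,0,0,0,0,-1],[0,0,0,0,0,0,-1]]])

```text
time_s: 9.75
position: [0.558, -0.1312, 0.0375]
tcp_rot: [[0.999, -0.043, -0.0], [-0.043, -0.999, 0.0], [-0.0, -0.0, -1.0]]
force: [-0.5, 0.6, 0.7]
opening: 0.375
```

Emit:
play_rows(plan=[[[0,0,0,0,0,0,1],[0,0,0,0,0,0,1],[0,0,0,0,0,0,1],[0,0,0,0,0,0,1],[0,0,0,0,0,0,1],[0,0,0,0,0,0,1],[0,0,0,0,0,0,1],[0,0,0,0,0,0,1]]])

```text
time_s: 10.55
position: [0.558, -0.1312, 0.0375]
tcp_rot: [[0.999, -0.043, 0.0], [-0.043, -0.999, -0.0], [0.0, 0.0, -1.0]]
force: [-0.1, -0.5, 0.1]
opening: 0.973
```

Emit:
play_rows(plan=[[[0,0,0.3,0,0,0,1],[0,0,0.8,0,0,0,1],[0,0,0.8,0,0,0,1],[0,0,0.8,0,0,0,1],[0,0,0.8,0,0,0,1],[0,0,0.8,0,0,0,1],[0,0,0.5,0,0,0,1],[0,0.7,0,0,0,0,1],[0,0.7,0,0,0,0,1],[0,0.7,0,0,0,0,1],[0,0,0,0,0,0,1],[0,0,0,0,0,0,1]]])

```text
time_s: 11.75
position: [0.5578, -0.0256, 0.2776]
tcp_rot: [[0.999, -0.041, -0.0], [-0.041, -0.999, -0.001], [-0.0, 0.001, -1.0]]
force: [0.5, -0.4, 0.1]
opening: 1.0
```

Run:
```python
from h import *
s=read_state();T=wpose(s);im=capture('wrist')[:,:,::-1].copy()
print(s['position'].round(4));np.save('T3.npy',T)
cv2.imwrite('pics/w3.png',cv2.resize(im,(768,576)))
```

```text
[ 0.5578 -0.0256  0.2776]
```

View pics/w3.png

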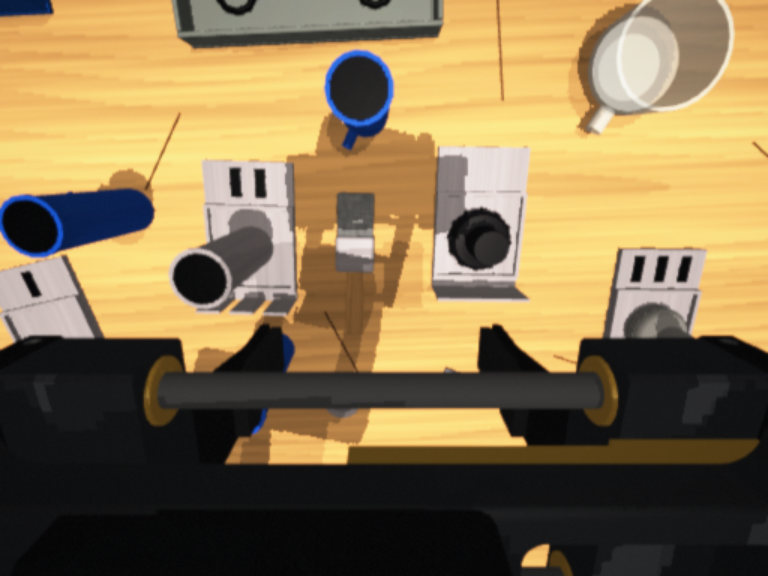

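The cap stands upright in the plain bay (skirt centre 480,239). The shell mouth is at (203,278).

Run:
```python
from h import *
T=np.load('T3.npy');f=lambda u,v,z:wback(T,u/1.5,v/1.5,z)[:2]
A,C=f(203,161,.008),f(294,163,.008);d=A-C;w=np.hypot(*d);x=np.array([d[1],-d[0]])/w
print('two',w.round(4),np.degrees(np.arctan2(x[1],x[0])).round(1),((A+C)/2-.092*x).round(4))
print('shell',f(203,278,.143),'w',np.hypot(*(f(173,278,.143)-f(233,278,.143))),'capskirt',f(480,239,.03),'boss',f(491,245,.068))
```

```text
two 0.0943 -3.6 [0.5535 0.1138]
shell [0.55771485 0.11223401] w 0.04642419407108078 capskirt [ 0.55861498 -0.12916747] boss [ 0.55942495 -0.1303508 ]
```

Emit:
play_rows(plan=[[[0,0.7,0,0,0,0,1],[0,0.7,0,0,0,0,1],[0,0.7,0,0,0,0,1],[0,0.69,-0.4,0,0,0,1],[0,0,-0.8,0,0,0,1],[0,0,-0.6,0,0,0,1],[0,0,-0.2,0,0,0,1],[0,0,0,0,0,0,1],[0,0,0,0,0,0,1],[0,0,0,0,0,0,1]]])

```text
time_s: 12.8
position: [0.5596, 0.1128, 0.1793]
tcp_rot: [[0.999, -0.044, 0.004], [-0.044, -0.999, 0.0], [0.004, -0.0, -1.0]]
force: [-0.6, -0.5, 0.1]
opening: 0.996
```

Emit:
play_rows(plan=[[[-0.02,0.02,-0.4,0,0,0,1],[0,0,-0.5,0,0,0,1],[0,0,-0.5,0,0,0,1],[0,0,-0.35,0,0,0,1],[0,0,0,0,0,0,1],[0,0,0,0,0,0,1],[0,0,0,0,0,0,1]]])

```text
time_s: 13.5
position: [0.5585, 0.1143, 0.0918]
tcp_rot: [[0.999, -0.043, 0.004], [-0.043, -0.999, 0.0], [0.004, -0.0, -1.0]]
force: [0.6, -0.2, 0.4]
opening: 1.004
```

Emit:
play_rows(plan=[[[0,0,0,0,0,0,-1],[0,0,0,0,0,0,-1],[0,0,0,0,0,0,-1],[0,0,0,0,0,0,-1],[0,0,0,0,0,0,-1],[0,0,0,0,0,0,-1],[0,0,0,0,0,0,-1],[0,0,0,0,0,0,-1],[0,0,0,0,0,0,-1]]])

```text
time_s: 14.4
position: [0.5571, 0.1144, 0.0902]
tcp_rot: [[0.999, -0.043, 0.0], [-0.043, -0.999, 0.0], [0.0, -0.0, -1.0]]
force: [-1.9, 0.7, 1.8]
opening: 0.524
```

Emit:
play_rows(plan=[[[0,0,0.2,0,0,0,-1],[0,0,0.4,0,0,0,-1],[0,0,0.6,0,0,0,-1],[0,0,0.7,0,0,0,-1],[0,0,0.7,0,0,0,-1],[0,0,0.6,0,0,0,-1],[0,0,0.3,0,0,0,-1],[0,0,0.1,0,0,0,-1],[0,0,0,0,0,0,-1]]])

```text
time_s: 15.3
position: [0.5567, 0.1142, 0.2703]
tcp_rot: [[0.999, -0.043, 0.0], [-0.043, -0.999, -0.0], [0.0, 0.0, -1.0]]
force: [-0.3, -1.0, -2.2]
opening: 0.524
```

Emit:
play_rows(plan=[[[-0.255,0.615,0,0,0,0.0084,-1],[-0.255,0.615,0,0,0,0.0084,-1],[-0.255,0.615,0,0,0,0.0084,-1],[-0.255,0.615,0,0,0,0.0084,-1],[-0.255,0.615,0,0,0,0.0084,-1],[-0.255,0.615,0,0,0,0.0084,-1],[-0.255,0.615,0,0,0,0.0084,-1],[-0.255,0.615,0,0,0,0.0084,-1],[0,0,0,0,0,0,-1],[0,0,0,0,0,0,-1],[0,0,0,0,0,0,-1],[0,0,0,0,0,0,-1]]])

```text
time_s: 16.5
position: [0.4553, 0.3592, 0.2694]
tcp_rot: [[0.986, 0.166, -0.001], [0.166, -0.986, -0.001], [-0.001, 0.001, -1.0]]
force: [-0.3, 0.2, -3.6]
opening: 0.528
```

Run:
```python
from h import *
s=read_state();T=wpose(s);im=capture('wrist')[:,:,::-1].copy()
print(s['position'].round(4));np.save('T4.npy',T)
cv2.imwrite('pics/w4.png',np.hstack([cv2.resize(im,(400,300)),cv2.resize(capture('side')[:,:,::-1],(400,300))]))
```

```text
[0.4553 0.3592 0.2694]
```

View pics/w4.png

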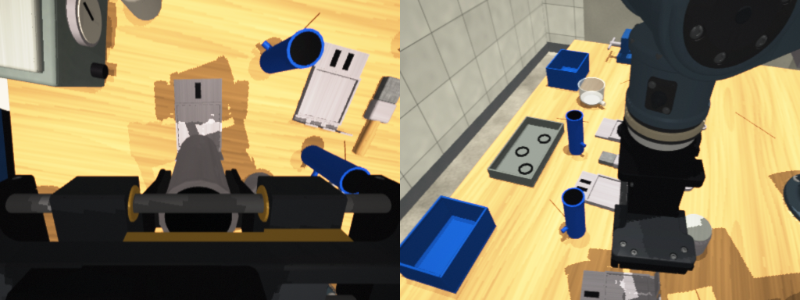

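Emit:
play_rows(plan=[[[0,0.02,-0.3,0,0,0,-1],[0,0,-0.7,0,0,0,-1],[0,0,-0.8,0,0,0,-1],[0,0,-0.7,0,0,0,-1],[0,0,-0.5,0,0,0,-1],[0,0,-0.3,0,0,0,-1],[0,0,-0.1,0,0,0,-1],[0,0,0,0,0,0,-1],[0,0,0,0,0,0,-1],[0,0,0,0,0,0,-1]]])

```text
time_s: 17.6
position: [0.456, 0.3617, 0.1014]
tcp_rot: [[0.986, 0.167, 0.002], [0.167, -0.986, 0.001], [0.003, -0.001, -1.0]]
force: [-0.1, -0.5, -3.4]
opening: 0.521
```

Emit:
play_rows(plan=[[[0,0,-0.08,0,0,0,-1],[0,0,-0.06,0,0,0,-1],[0,0,-0.07,0,0,0,-1],[0,0,0,0,0,0,-1],[0,0,0,0,0,0,-1]]])

```text
time_s: 18.1
position: [0.4551, 0.3614, 0.0896]
tcp_rot: [[0.986, 0.167, 0.0], [0.167, -0.986, 0.0], [0.0, -0.0, -1.0]]
force: [0.7, -0.5, -1.8]
opening: 0.522
```

Emit:
play_rows(plan=[[[0,0,0,0,0,0,-1],[0,0,0,0,0,0,1],[0,0,0,0,0,0,1],[0,0,0,0,0,0,1],[0,0,0,0,0,0,1],[0,0,0,0,0,0,1],[0,0,0,0,0,0,1],[0,0,0,0,0,0,1],[0,0,0.3,0,0,0,1],[0,0,0.5,0,0,0,1],[0,0,0.8,0,0,0,1],[0,0,0.8,0,0,0,1]]])

```text
time_s: 19.3
position: [0.4544, 0.361, 0.2102]
tcp_rot: [[0.986, 0.167, -0.002], [0.167, -0.986, -0.001], [-0.002, 0.001, -1.0]]
force: [0.5, -0.3, -1.1]
opening: 0.998
```

Emit:
play_rows(plan=[[[0,0,0.8,0,0,0,1],[0,0,0.6,0,0,0,1],[0,-0.9,0,0,0,-0.007,1],[0,-0.9,0,0,0,-0.007,1],[0,-0.9,0,0,0,-0.007,1],[0,-0.9,0,0,0,-0.007,1],[0,-0.9,0,0,0,-0.007,1],[0,-0.9,0,0,0,-0.007,1],[0,-0.9,0,0,0,-0.007,1],[0,-0.9,0,0,0,-0.007,1],[0,-0.9,0,0,0,-0.007,1],[0,-0.9,0,0,0,-0.007,1]]])

```text
time_s: 20.5
position: [0.4546, -0.0904, 0.2797]
tcp_rot: [[0.999, -0.053, 0.001], [-0.053, -0.999, -0.0], [0.001, -0.0, -1.0]]
force: [0.6, -0.4, -0.1]
opening: 0.999
```

Emit:
play_rows(plan=[[[0,-0.9,0,0,0,0,1],[0,-0.9,0,0,0,0,1],[0,-0.7,0,0,0,0,1],[0,-0.6,0,0,0,0,1],[0,0,0,0,0,0,1],[0,0,0,0,0,0,1],[0,0,0,0,0,0,1]]])

```text
time_s: 21.2
position: [0.4546, -0.2424, 0.2794]
tcp_rot: [[0.999, -0.051, -0.001], [-0.051, -0.999, 0.001], [-0.001, -0.001, -1.0]]
force: [-0.3, 0.6, -0.1]
opening: 1.001
```

Run:
```python
from h import *
s=read_state();T=wpose(s);im=capture('wrist')[:,:,::-1].copy()
print(s['position'].round(4));np.save('T5.npy',T)
a=capture('top')[:,:,::-1]
cv2.imwrite('pics/w5.png',np.hstack([cv2.resize(im,(400,300)),cv2.resize(a[170:260,60:180],(400,300))]))
print(wproj(T,[[.4445,-.332,.133],[.4445,-.332,.008]])*400/512)
```

```text
[ 0.4546 -0.2424  0.2794]
[[256.90237974 142.53953521]
 [240.82222148 127.42017573]]
```

View pics/w5.png

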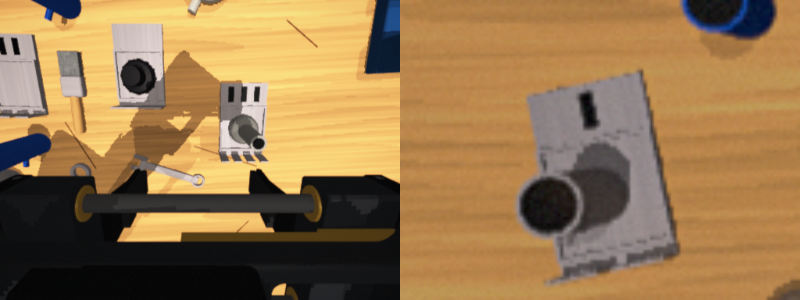

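Emit:
play_rows(plan=[[[-0.1,-0.6,0,0,0,0,1],[-0.1,-0.6,0,0,0,0,1],[0,-0.58,-0.3,0,0,0,1],[0,0,-0.6,0,0,0,1],[0,0,-0.6,0,0,0,1],[0,0,-0.3,0,0,0,1],[0,0,0,0,0,0,1],[0,0,0,0,0,0,1],[0,0,0,0,0,0,1]]])

```text
time_s: 22.2
position: [0.4459, -0.3329, 0.1909]
tcp_rot: [[0.999, -0.051, 0.002], [-0.051, -0.999, -0.002], [0.002, 0.002, -1.0]]
force: [0.4, 0.1, 0.2]
opening: 0.999
```

Run:
```python
from h import *
print(back('top',105,231.5,.143), read_state()['position'])
```

```text
[0.45516623 0.36252847 0.143     ] [ 0.44594805 -0.33293394  0.19093716]
```

Shell is at (0.455, 0.3625) against a bay-one centre of (0.455, 0.3605). Now the liner.

Emit:
play_rows(plan=[[[0,0,-0.5,0,0,0,1],[0,0,-0.6,0,0,0,1],[0,0,-0.6,0,0,0,1],[0,0,-0.4,0,0,0,1],[0,0,-0.1,0,0,0,1],[0,0,0,0,0,0,1],[0,0,0,0,0,0,1],[0,0,0,0,0,0,1]]])

```text
time_s: 23.0
position: [0.4459, -0.3336, 0.0811]
tcp_rot: [[0.999, -0.052, 0.002], [-0.052, -0.999, -0.002], [0.002, 0.002, -1.0]]
force: [1.1, -0.7, 0.8]
opening: 0.999
```

Emit:
play_rows(plan=[[[0,0,0,0,0,0,-1],[0,0,0,0,0,0,-1],[0,0,0,0,0,0,-1],[0,0,0,0,0,0,-1],[0,0,0,0,0,0,-1],[0,0,0,0,0,0,-1],[0,0,0,0,0,0,-1],[0,0,0,0,0,0,-1],[0,0,0,0,0,0,-1],[0,0,0,0,0,0,-1],[0,0,0,0,0,0,-1]]])

```text
time_s: 24.1
position: [0.445, -0.3327, 0.0794]
tcp_rot: [[0.999, -0.052, -0.0], [-0.052, -0.999, 0.0], [-0.0, -0.0, -1.0]]
force: [1.3, 0.1, -1.5]
opening: 0.315
```

Emit:
play_rows(plan=[[[0,0,0.2,0,0,0,-1],[0,0,0.4,0,0,0,-1],[0,0,0.6,0,0,0,-1],[0,0,0.7,0,0,0,-1],[0,0,0.7,0,0,0,-1],[0,0,0.7,0,0,0,-1],[0,0,0.5,0,0,0,-1],[0,0,0.2,0,0,0,-1],[0,0,0,0,0,0,-1]]])

```text
time_s: 25.0
position: [0.4454, -0.333, 0.2811]
tcp_rot: [[0.999, -0.052, 0.002], [-0.052, -0.999, -0.002], [0.002, 0.002, -1.0]]
force: [-0.1, -0.5, -1.9]
opening: 0.316
```

Emit:
play_rows(plan=[[[0.18,0.4,0,0,0,0,-1],[0.18,0.75,0,0,0,0,-1],[0.18,0.8,0,0,0,0,-1],[0.18,0.8,0,0,0,0,-1],[0.18,0.8,0,0,0,0,-1],[0.18,0.8,0,0,0,0,-1],[0.18,0.8,0,0,0,0,-1],[0.18,0.8,0,0,0,0,-1],[0.18,0.8,0,0,0,0,-1],[0.18,0.8,0,0,0,0,-1],[0.18,0.8,0,0,0,0,-1],[0.18,0.61,0,0,0,0,-1]]])

```text
time_s: 26.2
position: [0.5515, 0.1177, 0.2771]
tcp_rot: [[0.999, -0.05, -0.005], [-0.05, -0.999, 0.0], [-0.005, -0.0, -1.0]]
force: [-0.0, 0.0, -1.5]
opening: 0.312
```

Emit:
play_rows(plan=[[[0,0,0,0,0,0,-1],[0,0,0,0,0,0,-1],[0,0,0,0,0,0,-1]]])

```text
time_s: 26.5
position: [0.552, 0.1145, 0.2782]
tcp_rot: [[0.999, -0.052, -0.003], [-0.052, -0.999, -0.001], [-0.003, 0.001, -1.0]]
force: [-0.6, 0.1, -2.0]
opening: 0.312
```

Run:
```python
from h import *
s=read_state();T=wpose(s);im=capture('wrist')[:,:,::-1].copy()
print(s['position'].round(4));np.save('T6.npy',T)
cv2.imwrite('pics/w6.png',cv2.resize(im,(768,576)))
```

```text
[0.552  0.1145 0.2782]
```

View pics/w6.png

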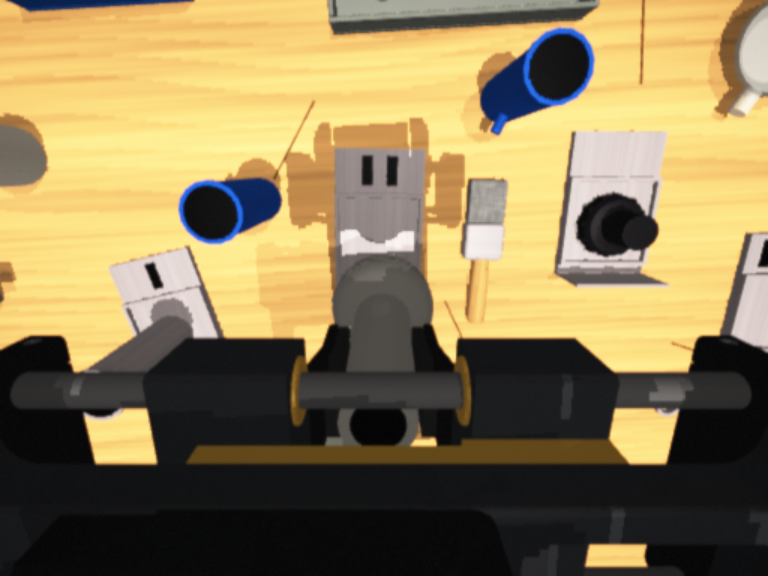

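Run:
```python
from h import *
T=np.load('T6.npy');f=lambda u,v,z:wback(T,u/1.5,v/1.5,z)[:2]
A,C=f(335,149,.008),f(426,150,.008);d=A-C;w=np.hypot(*d);x=np.array([d[1],-d[0]])/w
print('two',w.round(4),np.degrees(np.arctan2(x[1],x[0])).round(1),((A+C)/2-.092*x).round(4))
print('head',f(382,305,.217),f(333,305,.217),f(432,305,.217),'front',f(382,256,.217))
```

```text
two 0.0939 -3.6 [0.5535 0.1154]
head [0.54962126 0.11418157] [0.55115945 0.14326825] [0.54805113 0.08449075] front [0.57934668 0.1126633 ]
```

Emit:
play_rows(plan=[[[0.06,0.01,-0.3,0,0,0,-1],[0,0,-0.7,0,0,0,-1],[0,0,-0.8,0,0,0,-1],[0,0,-0.8,0,0,0,-1],[0,0,-0.6,0,0,0,-1],[0,0,-0.4,0,0,0,-1],[0,0,-0.15,0,0,0,-1],[0,0,0,0,0,0,-1],[0,0,0,0,0,0,-1],[0,0,0,0,0,0,-1]]])

```text
time_s: 27.55
position: [0.5572, 0.1156, 0.0935]
tcp_rot: [[0.999, -0.052, 0.003], [-0.052, -0.999, 0.0], [0.003, -0.0, -1.0]]
force: [-0.1, -0.8, -2.3]
opening: 0.311
```

Emit:
play_rows(plan=[[[-0.02,0,-0.08,0,0,0,-1],[0,0,-0.08,0,0,0,-1],[0,0,-0.07,0,0,0,-1],[0,0,0,0,0,0,-1],[0,0,0,0,0,0,-1],[0,0,0,0,0,0,-1]]])

```text
time_s: 28.15
position: [0.5551, 0.1159, 0.0805]
tcp_rot: [[0.999, -0.052, 0.0], [-0.052, -0.999, 0.0], [0.0, -0.0, -1.0]]
force: [-0.5, 0.2, -2.4]
opening: 0.313
```

Emit:
play_rows(plan=[[[0,0,-0.03,0,0,0,-1],[0,0,0,0,0,0,-1],[0,0,0,0,0,0,-1]]])

```text
time_s: 28.45
position: [0.5553, 0.1158, 0.0794]
tcp_rot: [[0.999, -0.052, 0.001], [-0.052, -0.999, 0.0], [0.001, -0.0, -1.0]]
force: [-0.4, -0.5, 1.6]
opening: 0.311
```

Contact is made, so I'll release, rise, and go above the cap.

Emit:
play_rows(plan=[[[0,0,0,0,0,0,1],[0,0,0,0,0,0,1],[0,0,0,0,0,0,1],[0,0,0,0,0,0,1],[0,0,0,0,0,0,1],[0,0,0,0,0,0,1],[0,0,0,0,0,0,1],[0,0,0,0,0,0,1],[0,0,0.3,0,0,0,1],[0,0,0.6,0,0,0,1],[0,0,0.8,0,0,0,1],[0,0,0.8,0,0,0,1]]])

```text
time_s: 29.65
position: [0.5544, 0.1158, 0.2049]
tcp_rot: [[0.999, -0.052, -0.002], [-0.052, -0.999, -0.0], [-0.002, 0.0, -1.0]]
force: [2.4, -0.9, -0.2]
opening: 1.0
```

Emit:
play_rows(plan=[[[0,0,0.8,0,0,0,1],[0,-0.7,0,0,0,0.0025,1],[0.01,-0.7,0,0,0,0,1],[0.01,-0.7,0,0,0,0,1],[0.01,-0.7,0,0,0,0,1],[0.01,-0.7,0,0,0,0,1],[0.01,-0.7,0,0,0,0,1],[0.01,-0.7,0,0,0,0,1],[0,0,0,0,0,0,1],[0,0,0,0,0,0,1],[0,0,0,0,0,0,1]]])

```text
time_s: 30.75
position: [0.5576, -0.1282, 0.2439]
tcp_rot: [[0.999, -0.043, -0.001], [-0.043, -0.999, 0.001], [-0.001, -0.001, -1.0]]
force: [0.3, 0.5, 0.6]
opening: 0.998
```

Emit:
play_rows(plan=[[[0,-0.05,-0.4,0,0,0,1],[0,0,-0.7,0,0,0,1],[0,0,-0.8,0,0,0,1],[0,0,-0.8,0,0,0,1],[0,0,-0.6,0,0,0,1],[0,0,-0.4,0,0,0,1],[0,0,-0.2,0,0,0,1],[0,0,0,0,0,0,1],[0,0,0,0,0,0,1],[0,0,0,0,0,0,1]]])

```text
time_s: 31.75
position: [0.5591, -0.1318, 0.0505]
tcp_rot: [[0.999, -0.043, 0.003], [-0.043, -0.999, -0.001], [0.003, 0.001, -1.0]]
force: [0.6, -0.1, 0.5]
opening: 1.003
```

Emit:
play_rows(plan=[[[-0.02,0.02,-0.12,0,0,0,1],[0,0,-0.11,0,0,0,1],[0,0,0,0,0,0,1],[0,0,0,0,0,0,1],[0,0,0,0,0,0,1]]])

```text
time_s: 32.25
position: [0.5571, -0.1308, 0.0376]
tcp_rot: [[0.999, -0.044, 0.0], [-0.044, -0.999, -0.0], [0.0, 0.0, -1.0]]
force: [-0.1, 0.5, -0.2]
opening: 0.999
```

Emit:
play_rows(plan=[[[0,0,0,0,0,0,-1],[0,0,0,0,0,0,-1],[0,0,0,0,0,0,-1],[0,0,0,0,0,0,-1],[0,0,0,0,0,0,-1],[0,0,0,0,0,0,-1],[0,0,0,0,0,0,-1],[0,0,0,0,0,0,-1],[0,0,0,0,0,0,-1],[0,0,0,0,0,0,-1]]])

```text
time_s: 33.25
position: [0.557, -0.1307, 0.0375]
tcp_rot: [[0.999, -0.044, -0.0], [-0.044, -0.999, -0.0], [-0.0, 0.0, -1.0]]
force: [-0.4, 0.6, -0.7]
opening: 0.374
```

Emit:
play_rows(plan=[[[0,0,0.2,0,0,0,-1],[0,0,0.4,0,0,0,-1],[0,0,0.6,0,0,0,-1],[0,0,0.7,0,0,0,-1],[0,0,0.7,0,0,0,-1],[0,0,0.7,0,0,0,-1],[0,0,0.4,0,0,0,-1],[0,0,0,0,0,0,-1],[0,0,0,0,0,0,-1]]])

```text
time_s: 34.15
position: [0.5565, -0.1304, 0.2225]
tcp_rot: [[0.999, -0.044, -0.0], [-0.044, -0.999, 0.0], [-0.0, -0.0, -1.0]]
force: [-0.9, 0.4, -2.0]
opening: 0.378
```

Emit:
play_rows(plan=[[[-0.285,-0.504,0,0,0,0,-1],[-0.285,-0.504,0,0,0,0,-1],[-0.285,-0.504,0,0,0,0,-1],[-0.285,-0.504,0,0,0,0,-1],[-0.285,-0.504,0,0,0,0,-1],[-0.285,-0.504,0,0,0,0,-1],[-0.285,-0.504,0,0,0,0,-1],[-0.285,-0.504,0,0,0,0,-1],[0,0,0,0,0,0,-1],[0,0,0,0,0,0,-1],[0,0,0,0,0,0,-1]]])

```text
time_s: 35.25
position: [0.4427, -0.3309, 0.2213]
tcp_rot: [[0.999, -0.043, -0.002], [-0.043, -0.999, 0.003], [-0.002, -0.003, -1.0]]
force: [-0.1, 0.3, -0.4]
opening: 0.374
```

Run:
```python
from h import *
s=read_state();T=wpose(s);im=capture('wrist')[:,:,::-1].copy()
print(s['position'].round(4));np.save('T7.npy',T)
cv2.imwrite('pics/w7.png',cv2.resize(im,(768,576)))
```

```text
[ 0.4427 -0.3309  0.2213]
```

View pics/w7.png

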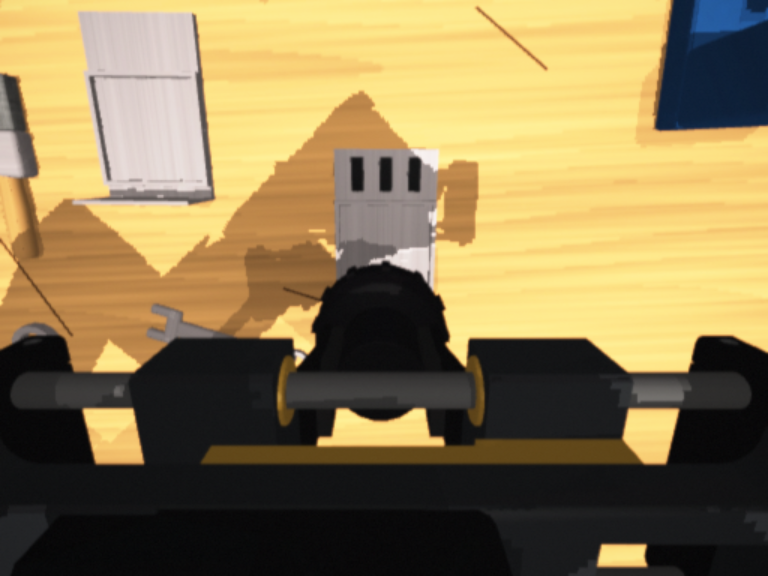

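Emit:
play_rows(plan=[[[0,-0.02,-0.3,0,0,0,-1],[0,0,-0.7,0,0,0,-1],[0,0,-0.8,0,0,0,-1],[0,0,-0.8,0,0,0,-1],[0,0,-0.5,0,0,0,-1],[0,0,-0.2,0,0,0,-1],[0,0,-0.1,0,0,0,-1],[0,0,0,0,0,0,-1],[0,0,0,0,0,0,-1],[0,0,0,0,0,0,-1]]])

```text
time_s: 36.3
position: [0.4438, -0.334, 0.054]
tcp_rot: [[0.999, -0.044, 0.002], [-0.044, -0.999, -0.002], [0.002, 0.002, -1.0]]
force: [-0.2, 0.7, -0.4]
opening: 0.372
```

Emit:
play_rows(plan=[[[0,0.02,-0.1,0,0,0,-1],[0,0,-0.1,0,0,0,-1],[0,0,-0.1,0,0,0,-1],[0,0,0,0,0,0,-1],[0,0,0,0,0,0,-1],[0,0,0,0,0,0,-1]]])

```text
time_s: 36.9
position: [0.4429, -0.3322, 0.0373]
tcp_rot: [[0.999, -0.044, -0.0], [-0.044, -0.999, 0.0], [-0.0, -0.0, -1.0]]
force: [-0.0, 0.7, -2.1]
opening: 0.371
```

Emit:
play_rows(plan=[[[0,0,0,0,0,0,1],[0,0,0,0,0,0,1],[0,0,0,0,0,0,1],[0,0,0,0,0,0,1],[0,0,0,0,0,0,1],[0,0,0,0,0,0,1],[0,0,0,0,0,0,1],[0,0,0,0,0,0,1],[0,0,0.3,0,0,0,1],[0,0,0.6,0,0,0,1],[0,0,0.8,0,0,0,1],[0,0,0.8,0,0,0,1]]])

```text
time_s: 38.1
position: [0.4426, -0.3319, 0.1634]
tcp_rot: [[0.999, -0.044, -0.001], [-0.044, -0.999, 0.001], [-0.001, -0.001, -1.0]]
force: [-0.2, -0.8, -1.0]
opening: 1.001
```

Emit:
play_rows(plan=[[[0,0,0.8,0,0,0,1],[0,0,0.8,0,0,0,1],[-0.3,-0.5,0,0,0,0,1],[-0.4,-0.6,0,0,0,0,1],[-0.4,-0.6,0,0,0,0,1],[-0.4,-0.6,0,0,0,0,1],[-0.4,-0.6,0,0,0,0,1],[-0.4,-0.6,0,0,0,0,1],[-0.4,-0.6,0,0,0,0,1],[0,0,0,0,0,0,1],[0,0,0,0,0,0,1],[0,0,0,0,0,0,1]]])

```text
time_s: 39.3
position: [0.3084, -0.536, 0.2423]
tcp_rot: [[0.999, -0.043, -0.0], [-0.043, -0.999, 0.002], [-0.0, -0.002, -1.0]]
force: [-0.4, -0.2, -0.5]
opening: 0.999
```

Run:
```python
from h import *
im=capture('top')[:,:,::-1]
s=512/800;out=[]
for cx,cy in((188,347),(328,287),(470,281),(589,344)):
    x0,y0=int(cx*s)-40,int(cy*s)-30
    out.append(cv2.resize(im[y0:y0+60,x0:x0+80],(400,300),interpolation=cv2.INTER_CUBIC))
cv2.imwrite('pics/end.png',np.vstack([np.hstack(out[:2]),np.hstack(out[2:])]))
cv2.imwrite('pics/endside.png',cv2.resize(capture('side')[:,:,::-1],(800,600)))
```

```text
(no output)
```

View pics/end.png

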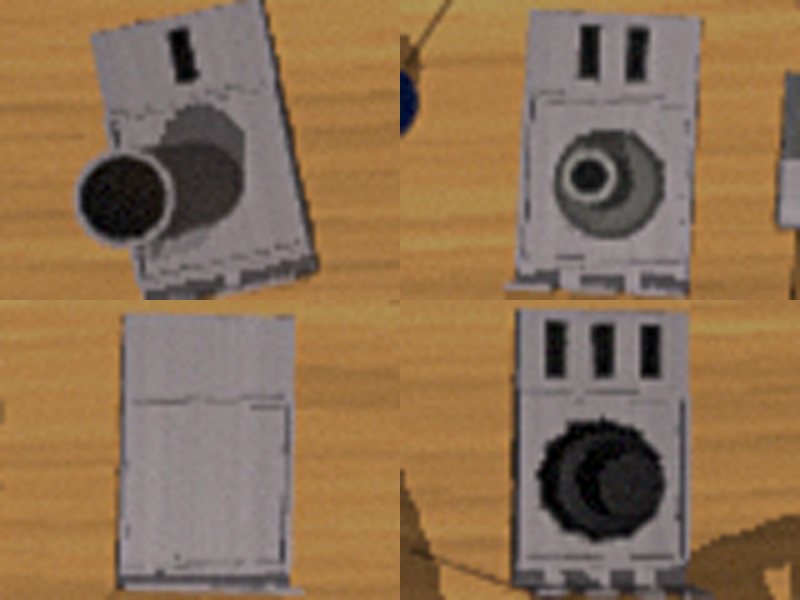

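View pics/endside.png

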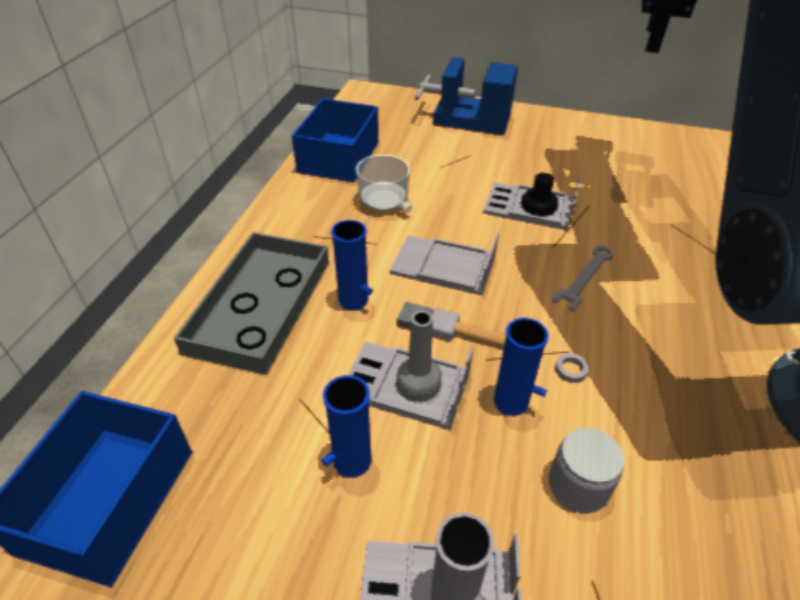

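All three parts stand centred and upright in their bays. The plain bay is empty, and the bowl and brush look unmoved.

```bash
python3 -c "
from rig import *
print(hand_in())"
```

```text
the job is handed in; nothing more can be done
None
```

The job is handed in, at about 39 s of robot time. I moved the cap to the plain bay, the shell to the one-slot bay and the liner to the two-slot bay, then took the cap on to the three-slot bay.

The final top and side pictures show each part upright in its bay, the plain bay empty, the gripper clear, and the bowl, brush and blue look-alikes where they were.

- **Shell:** about 2 mm off its bay's centre by measurement in a picture taken after it was released.
- **Liner and cap:** about 2–3 mm off at most. I judged this from the arm's position at release and the final pictures, and did not measure it again after release.

No check failed or disagreed. Repeated estimates of the bay centres agreed to about 5 mm, well inside the 15 mm tolerance.

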